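# Close the gear case with its quarter-turn cover

### The job

Turn the quarter-turn fastener in the open gear case until the slot along its head lines up with the two notches in the rim. Then take the loose cover by its handle, lower its oblong opening over the fastener head and press the cover fully home against the metal rim, squeezing down the springy seal. Finish while still holding the cover by its handle and pressing it there, without letting go, and leave the other things on the bench where they are.

Things in the scene. Friction and masses are not known exactly. Their poses are not given: they have to be found in the camera images.
- gear_case: Grey open-topped gear case, fixed, left or right on the bench; outside 130 (x) x 170 (y) x 60 mm high, walls 10 mm, small foot lugs, a shaft boss 8 mm out of its +x wall. Origin: centre of the underside. Two dark notches in the rim, in the middle of the long walls: their line is the case's x axis through its centre. Inside: gears and a bridge up to 43 mm that carries the fastener.
- stud (a joint): Upright quarter-turn fastener on the case's centre. Angle in rad: 0 when the long axis (and slot) of its head lies along the line of the notches (case x); grows counter-clockwise seen from above. Starts between 0.75 and 1.4, turns from -0.5 to 1.7, no click or stop at 0, stays where left (friction 0.06 N m).
- stud_head (a point): Middle of the fastener's head. The head is a steel bar 36 mm long, 12 mm wide, 12 mm high, its underside 67 mm and its top 79 mm above the bench, on a 9 mm shaft. x of the point is the long axis of the head, z up. Free air round it: nothing beside it is higher than 64 mm (the seal).
- seal (a joint): Springy black rubber frame just inside the rim, outer 107 x 147 mm, 4 mm above the rim when free. Value: how far it is pressed down in m, 0 free, 0.004 level with the rim. Stiffness 2500 N/m: about 10 N in all (the cover weighs about 2 N) brings the cover down to the rim; let go, it lifts the cover again.
- cover: Loose flat aluminium cover, 126 (x) x 166 (y) x 4 mm, 0.22 kg, flat on the bench, handle up, on the other side from the case. Origin: centre of the underside. In its middle an opening 44 mm along x, 20 mm along y. Dark bridge handle along y over it. Fits either way round. Home, it is 60 mm above the case's origin, its x along the case's x; unpressed it rests at about 63 mm.
- cover_handle (a point): Middle of the cover's handle bar, 48 mm above the cover's underside. The bar is 12 mm wide (cover x), 12 mm high and 96 mm long (cover y), on two legs 43 mm either side of the middle; 38 mm free below the bar.
- puck: black rubber plug, 28 mm across, 12 mm high; a bystander, loose. Origin: centre of its underside.
- cement_tube: white tube with a red cap, 34 x 122 x 18 mm; a bystander, loose. Origin: centre of its underside.
- thread_spool: wooden thread spool, 43 mm across, 56 mm high; a bystander, loose. Origin: centre of its underside.
- pincers: pincers with red handles, 58 x 160 x 12 mm; a bystander, loose. Origin: centre of its underside.
- wax_pot: brown round pot with a wax top, 72 x 78 x 62 mm; a bystander, loose. Origin: centre of its underside.
- peg_jar: small jar, 48 mm across, 65 mm high; a bystander, loose. Origin: centre of its underside.

How it is judged:
On the way, in this order (a step that is already met when the one before it is completed fails the run):
1. the fastener's slot is lined up with the notches (within 0.15 rad) before the cover is over the case (value of joint stud between -0.15 and 0.15 rad and velocity of joint stud between -0.05 and 0.05 rad/s and horizontal distance between cover and gear_case above 0.1 m), for 0.2 s.
2. the cover lies over the fastener on the case's seal (x of cover in the frame of gear_case between -0.009 and 0.009 m and y of cover in the frame of gear_case between -0.009 and 0.009 m and angle between the x axis of cover and the x axis of gear_case, either way round below 0.2 rad and angle between cover's own z axis and vertical below 0.06 rad and z of cover in the frame of gear_case below 0.0655 m), for 0.05 s.
At the end, for the whole second after the job is handed in: Cover level on the case, within 9 mm and 0.2 rad of centred, underside within 1.5 mm of the rim, seal pressed down 2.5 mm or more, fastener head through the opening within 0.22 rad of the notches, fingers still on the handle (3 N or more), at rest (x of cover in the frame of gear_case between -0.009 and 0.009 m and y of cover in the frame of gear_case between -0.009 and 0.009 m and angle between the x axis of cover and the x axis of gear_case, either way round below 0.2 rad and angle between cover's own z axis and vertical below 0.06 rad and z of cover in the frame of gear_case between 0.057 and 0.0615 m and value of joint seal above 0.0025 m and value of joint stud between -0.22 and 0.22 rad and contact force between the fingers and cover above 3 N and distance between the grasp point and cover_handle below 0.03 m and linear speed of cover below 0.02 m/s); the arm keeps its last pose, push and grip.
It fails at once if a bystander is moved more than 30 mm (distance of any of puck, cement_tube, thread_spool, pincers, wax_pot, peg_jar from where it was at the start of the episode above 0.03 m).
It also fails if it takes over 43 s, if anything falls off the work surface, if the arm or the gripper's body presses on something with over 40 N, if the wrist force passes 120 N, or if a joint passes its speed limit or range.

### The arm

A 6-joint arm with a two-finger parallel gripper is mounted at the origin on a cart in front of the work surface, level with it; the furniture and walls round the work are solid. World frame = base frame: x ahead of the robot, y to its left, z up, the work surface at z = 0. Lengths are in m, angles in rad, forces in N, time in s.
With the tool pointing down it reaches from about 0.375 to 0.975 m from the base axis. Payload 3.8 kg.
Tool frame: the origin (TCP) lies at the very end of the fingers, on their centre line; the grasp point (between the pads) lies 19 mm behind it; z points along the fingers, y is the line along which they close (so a half turn about z gives the same grasp; the last joint's range is limited). The gripper opens to 85 mm and grips with 20 to 120 N. Pads are 22 mm wide; open, the fingers measure 114 mm over their backs; the gripper's body (76 mm by 85 mm) begins 54 mm behind the grasp point. The pads swing forward as they close: fully open they stand 13 mm farther back than shut.
Start: joints at [-1.173, 0.264, 1.604, -0, 1.274, -0.037], TCP at [0.284, -0.612, 0.231] pointing down, gripper open.
Joint ranges: [-2.63, 2.63], [-0.94, 2.18], [0.31, 2.57], [-1.31, 4.45], [0, 2.66], [-2.55, 2.55]. Speed limits (rad/s): [2.57, 2.57, 3.14, 3.14, 3.14, 3.14].

### API

Orientations are given as a rotation vector (axis times angle).
In Python, from workcell import bot gives the robot as it stands.
- The arm moves only by the shell command python3 -m creep 'ROWS' [FORCE]. ROWS is JSON, a list of rows, each a list of 5 numbers: the shift along the tool's x, y, z in units of 0.05 m (1.0 is 0.05 m), then the turn about the tool's z in units of 0.1 rad (1.0 is 0.1 rad), then the opening, from 0 (shut) to 1 (fully open). In form: [[tx, ty, tz, spin, hand], ...]. A call has 1 to 20 rows; each row shifts and turns the commanded pose from where the row before left it, along the tool's axes as they then stand; what a row does not reach is not made up. A row lasts 1/8 s, in which the tool goes at most 62.5 mm and 10.7 degrees, less where a joint would pass 70% of its speed; a pose out of reach is approached as far as the arm can. A call with a number of a shift or a turn outside -1 to 1 is refused whole. A call with a gripper value outside its range is refused whole. The fingers move at their own pace and stop on an object; FORCE is the grip in N (left out, the last holds). Time passes only in rows, so rows that do not move let the fingers close. It gives the time, the measured TCP pose, the force, the opening and the grip force at its end, in the units of the state.
- bot.read_state(): the state, without advancing time (a new reading comes with each control period).
- bot.read_camera(name): name is "scene" or "side" or "wrist"; returns a dict with "pixels" (480x640x3 uint8, red, green, blue), "vfov" (degrees; the focal length in pixels is half the picture's height over the tangent of half this angle, whatever the lens; pixels are square), "cx", "cy" (the principal point, pixels), "dist_coeffs" ([k1, k2, p1, p2, k3] as OpenCV has them; the pictures are not rectified), "world_to_cam" (4x4, takes a point from world to camera coordinates). Camera axes: x right, y down, z forward; pixel columns grow to the right and rows downward; lengths in m; the calibration is good to about 2 mm. A picture is of the moment at which its call begins. There is no depth.
- bot.finish_job(): hands the job in; it is judged then, once.
Trained networks look in a picture, given as the dict that the camera call returned (one of the last four; its "shot" number tells which), for a name from the list of things; names that differ only in an ending like _2 or _b are one class to them, and where a whole thing is asked for, a point or a joint stands for the part that bears it (a point fixed in the world has none). Each returns a list of dicts, best first, with "score" (0 to 1); they miss things now and then, are a little off and sometimes report something else, mostly with a low value. They report only what shows in the picture. A call takes as long as a camera call.
- bot.look_for(target, picture): "bbox" ([left, top, right, bottom] in pixels, round what is visible of it).
- bot.regions_of(target, picture): "mask" (480x640 bool, what is visible of it) and "bbox" ([left, top, right, bottom] in pixels, round what is visible of it).
The state is a dict: "time": time; "q": joint angles; "joint_vel": joint speeds; "joint_torque": joint torques, N m; "tool_pos": TCP position; "tcp_rot": TCP orientation; "wrist_force": force on the tool from outside, world axes, zero at the start; "torque": the same for the moment, N m; "width": opening from 0.0 (shut) to 1.0 (fully open); "grip_force": force on a finger pad.
Only numpy, scipy, OpenCV 4.12 (cv2) and the standard library are available. Lean on these libraries where they do the work, as an engineer would, in place of code of your own. Each camera call takes 0.05 s, during which the arm holds its last target. There are 200 camera calls.

## Working session

There is one attempt and no reset: what is moved stays moved. The work goes in short steps, Python scripts to look and compute and a shell command to move; the robot and the scene stay as the last step left them, time stands still between calls to the robot, and variables do not carry over. Pictures are saved under pics/ and viewed, at most 10 in all, crops included, and the job is handed in when it is done.

```bash
ls; mkdir -p pics; cat > h.py <<'E'
import numpy as np,cv2
from workcell import bot
def K(c):
    f=240/np.tan(np.radians(c['vfov'])/2); return np.array([[f,0,c['cx']],[0,f,c['cy']],[0,0,1.]])
def ray(c,uv):
    n=cv2.undistortPoints(np.array(uv,float).reshape(-1,1,2),K(c),np.array(c['dist_coeffs'],float)).reshape(-1,2)
    T=np.array(c['world_to_cam']); R=T[:3,:3]; o=-R.T@T[:3,3]
    return o,np.c_[n,np.ones(len(n))]@R
def atz(c,uv,z):
    o,d=ray(c,uv); return o+d*((z-o[2])/d[:,2])[:,None]
def proj(c,P):
    T=np.array(c['world_to_cam']); 
    return cv2.projectPoints(np.array(P,float).reshape(-1,1,3),cv2.Rodrigues(T[:3,:3])[0],T[:3,3],K(c),np.array(c['dist_coeffs'],float))[0].reshape(-1,2)
def tri(obs):
    A=np.zeros((3,3));b=np.zeros(3)
    for c,uv in obs:
        o,d=ray(c,uv); d=d[0]/np.linalg.norm(d[0]); M=np.eye(3)-np.outer(d,d); A+=M;b+=M@o
    return np.linalg.solve(A,b)
def save(c,n): cv2.imwrite('pics/'+n+'.png',c['pixels'][:,:,::-1])
E
python3 - <<'E'
from h import *
np.set_printoptions(precision=4,suppress=True)
for n in ['scene','side']:
    c=bot.read_camera(n); save(c,n+'0')
    print(n,c['vfov'],c['dist_coeffs']); T=c['world_to_cam']; print(-T[:3,:3].T@T[:3,3], T[2,:3])
    for t in ['gear_case','stud_head','cover','cover_handle','puck','cement_tube','thread_spool','pincers','wax_pot','peg_jar']:
        r=bot.regions_of(t,c)
        for x in r[:2]:
            m=x['mask']; v,u=np.nonzero(m); print(t,round(x['score'],2),x['bbox'],u.mean().round(1),v.mean().round(1), atz(c,[u.mean(),v.mean()],0.0)[0])
print(bot.read_state())
E
```

```text
pics
scene 57.71491909582003 [-0.066  0.     0.     0.     0.   ]
[-0.2683  0.4932  0.791 ] [ 0.6698 -0.391  -0.6313]
gear_case 0.85 [348.7, 196.9, 414.4, 253.1] 381.5 224.2 [ 0.5634 -0.1953 -0.    ]
gear_case 0.64 [190.9, 282.2, 221.5, 323.6] 207.0 302.2 [0.5206 0.3702 0.    ]
stud_head 0.62 [376.6, 208.5, 392.0, 220.5] 385.3 212.4 [ 0.6081 -0.243   0.    ]
stud_head 0.41 [243.1, 243.6, 319.5, 301.5] 281.1 271.8 [0.5271 0.1619 0.    ]
cover 0.76 [243.6, 245.7, 319.9, 297.9] 281.1 271.5 [0.5281 0.1616 0.    ]
cover_handle 0.86 [242.7, 244.5, 324.2, 298.9] 281.3 271.6 [0.5274 0.1613 0.    ]
puck 0.53 [316.2, 230.8, 321.9, 241.4] 320.7 237.2 [ 0.6023 -0.0037  0.    ]
cement_tube 0.64 [339.3, 264.9, 383.0, 281.3] 359.1 273.4 [ 0.416  -0.0139 -0.    ]
pincers 0.72 [243.2, 244.1, 319.3, 300.0] 280.6 271.8 [0.5278 0.163  0.    ]
pincers 0.71 [281.6, 301.5, 339.8, 340.6] 309.3 317.5 [0.3484 0.1746 0.    ]
wax_pot 0.75 [191.1, 286.4, 220.9, 323.9] 206.6 302.4 [0.5204 0.3712 0.    ]
peg_jar 0.68 [188.9, 285.0, 223.9, 324.7] 206.3 302.2 [0.5213 0.3716 0.    ]
side 42.36515398941819 [-0.0304  0
[... 582 characters left out ...]
[302.7, 291.2, 361.0, 345.9] 335.5 316.5 [0.3488 0.1678 0.    ]
wax_pot 0.59 [198.7, 317.6, 235.5, 363.3] 215.5 338.1 [0.5143 0.348  0.    ]
peg_jar 0.52 [314.3, 169.3, 373.6, 209.9] 342.4 189.5 [ 0.5828 -0.275   0.    ]
{'time': 1.1, 'q': array([-1.1729,  0.2639,  1.604 , -0.    ,  1.2737, -0.0369]), 'joint_vel': array([ 0.0007,  0.0009, -0.    ,  0.0006,  0.0007, -0.0008]), 'joint_torque': array([ -0.002 , -51.5083, -36.7736,  -0.0003,   0.0009,  -0.    ]), 'tool_pos': array([ 0.2843, -0.6122,  0.2313]), 'tcp_rot': array([-3.0676, -0.6776,  0.    ]), 'wrist_force': array([0.072 , 0.2804, 0.0536]), 'torque': array([ 0.0034, -0.0062, -0.044 ]), 'grip_force': 0.0, 'width': 0.9985320086028637}
```

```bash
python3 - <<'E'
import cv2,numpy as np
a=cv2.imread('pics/scene0.png')[180:360,170:440]; b=cv2.imread('pics/side0.png')[160:370,180:440]
a=cv2.resize(a,(800,533),interpolation=cv2.INTER_CUBIC); b=cv2.resize(b,(743,600),interpolation=cv2.INTER_CUBIC)
cv2.imwrite('pics/a.png',a); cv2.imwrite('pics/b.png',b)
E
```

```text
(no output)
```

View pics/a.png

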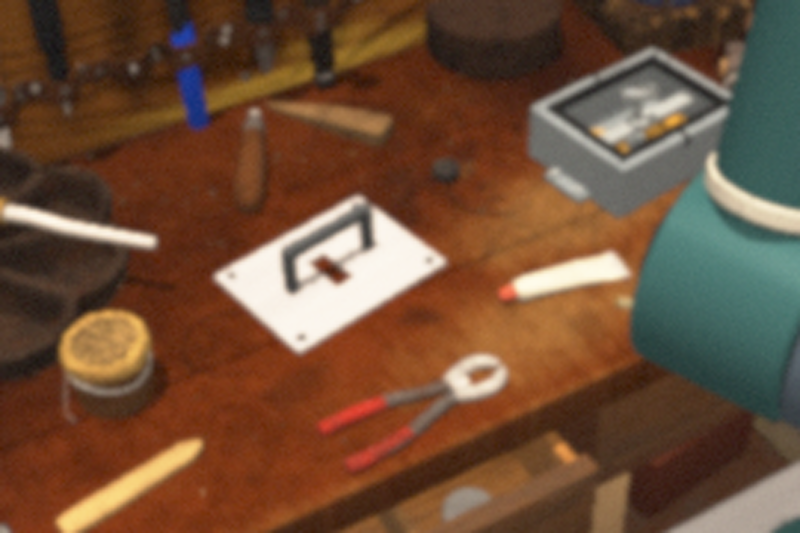

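View pics/b.png

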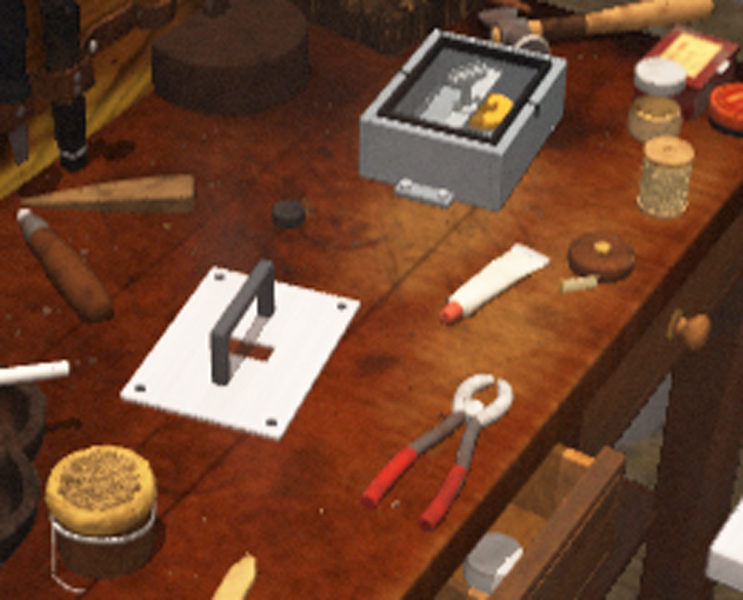

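```bash
python3 - <<'E'
from h import *
np.set_printoptions(precision=4,suppress=True)
c=bot.read_camera('side')
f=lambda l:np.array(l)/2.857+[180,160]
for n,l,z in [('case',[(437,30),(566,62),(497,150),(361,118)],.06),('cover',[(213,267),(360,303),(281,437),(121,396)],.004),('handle',[(265,268),(222,335)],.05)]:
    P=atz(c,f(l),z); print(n,P.mean(0)); print(P); d=np.roll(P,-1,0)-P; print(np.linalg.norm(d,axis=1),np.degrees(np.arctan2(d[:,1],d[:,0])))
w=bot.read_camera('wrist'); T=w['world_to_cam'];print(w['vfov'],-T[:3,:3].T@T[:3,3],T)
R=cv2.Rodrigues(bot.read_state()['tcp_rot'])[0];print(R)
E
```

```text
case [ 0.5316 -0.1821  0.06  ]
[[ 0.6043 -0.257   0.06  ]
 [ 0.4788 -0.271   0.06  ]
 [ 0.4615 -0.1101  0.06  ]
 [ 0.5819 -0.0901  0.06  ]]
[0.1263 0.1618 0.122  0.1685] [-173.6477   96.121     9.4675  -82.3463]
cover [0.5289 0.158  0.004 ]
[[0.6085 0.0893 0.004 ]
 [0.4848 0.0644 0.004 ]
 [0.4498 0.2257 0.004 ]
 [0.5725 0.2527 0.004 ]]
[0.1262 0.165  0.1257 0.1673] [-168.6364  102.2614   12.3965  -77.5697]
handle [0.5276 0.1589 0.05  ]
[[0.5374 0.1173 0.05  ]
 [0.5177 0.2004 0.05  ]]
[0.0854 0.0854] [103.373 -76.627]
67.92374139580025 [ 0.3604 -0.576   0.3736] [[ 0.4215 -0.9068 -0.0005 -0.674 ]
 [-0.8569 -0.3985  0.3269 -0.0428]
 [-0.2967 -0.1374 -0.9451  0.3809]
 [ 0.      0.      0.      1.    ]]
[[ 0.907   0.4212  0.    ]
 [ 0.4212 -0.907   0.0001]
 [ 0.0001 -0.0001 -1.    ]]
```

```bash
python3 -m creep '[[0.5,-0.35,0,0,0.4],[0.9,-0.64,0,0,0.4],[0.9,-0.64,0,0,0.4],[0.9,-0.64,0,0,0.4],[0.9,-0.64,0,0,0.4],[0.9,-0.64,0,0,0.4],[0.9,-0.64,0,0,0.4],[0.9,-0.64,0,0,0.4],[0.5,-0.35,0,0,0.4],[0,0,0,0,0.4],[0,0,0,0,0.4]]'
cat > look.py <<'E'
from h import *
import sys
np.set_printoptions(precision=4,suppress=True)
n=sys.argv[1]
w=bot.read_camera('wrist'); save(w,n); np.save('pics/%s.npy'%n,{k:w[k] for k in w if k!='pixels'},allow_pickle=True)
s=bot.read_state(); print(s['time'],s['tool_pos'],s['tcp_rot'],s['wrist_force'],s['width'])
for t in sys.argv[2:]:
    for x in bot.regions_of(t,w)[:2]:
        m=x['mask'].astype(np.uint8); k=max(cv2.findContours(m,0,1)[0],key=cv2.contourArea); r=cv2.minAreaRect(k); print(t,x['score'],x['bbox'],r)
E
python3 look.py w1 stud_head gear_case
```

```text
time: 2.58
tool_pos: [0.506, -0.224, 0.2313]
tcp_rot: [3.067, 0.678, -0.001]
wrist_force: [-0.1, -0.2, -1.0]
width: 0.4
grip_force: 0.0
2.625 [ 0.5059 -0.2244  0.2313] [ 3.0674  0.6766 -0.0006] [ 0.1017  0.4284 -0.2568] 0.40352902464847246
stud_head 0.58 [266.5, 149.1, 306.5, 188.6] ((285.25, 167.75001525878906), (43.84062194824219, 20.50609588623047), 45.0)
gear_case 0.68 [180.2, 58.1, 402.8, 259.4] ((283.57659912109375, 156.5395965576172), (206.9827880859375, 159.16177368164062), 17.03776741027832)
```

View pics/w1.png

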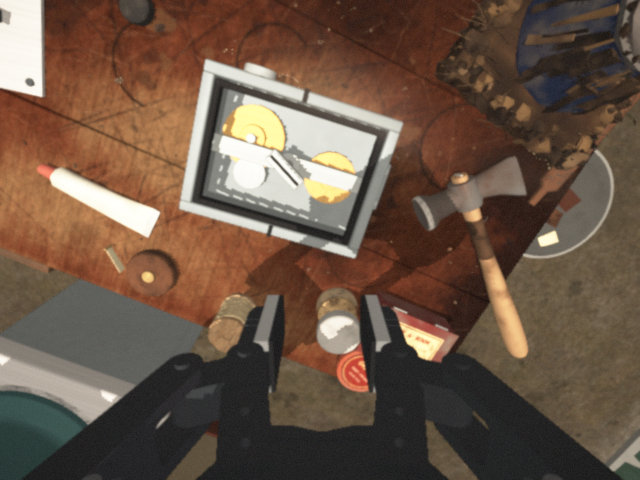

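```bash
python3 - <<'E'
from h import *
np.set_printoptions(precision=4,suppress=True)
c=np.load('pics/w1.npy',allow_pickle=True).item()
P=atz(c,[(207,62),(401,124),(356,256),(182,208)],.06);d=np.roll(P,-1,0)-P;print(P.mean(0),np.linalg.norm(d,axis=1),np.degrees(np.arctan2(d[:,1],d[:,0])))
N=atz(c,[(269,230),(307,97)],.06);d=N[1]-N[0];print('notch',N,N.mean(0),np.arctan2(d[1],d[0]))
H=atz(c,[(270,152),(300,186),(285.2,167.8)],.079);d=H[0]-H[1];print('head',H,H[:2].mean(0),np.linalg.norm(d),np.arctan2(d[1],d[0]))
im=cv2.imread('pics/w1.png')[120:220,225:345];cv2.imwrite('pics/w1c.png',cv2.resize(im,(720,600),interpolation=cv2.INTER_CUBIC))
E
```

```text
[ 0.5306 -0.1787  0.06  ] [0.1652 0.1241 0.1659 0.1249] [ -81.733  -171.0021   98.5618    8.6458]
notch [[ 0.4707 -0.1857  0.06  ]
 [ 0.59   -0.1706  0.06  ]] [ 0.5303 -0.1782  0.06  ] 0.1258593356375086
head [[ 0.5391 -0.1615  0.079 ]
 [ 0.524  -0.1947  0.079 ]
 [ 0.5326 -0.1776  0.079 ]] [ 0.5315 -0.1781  0.079 ] 0.03645144459904024 1.1432858480900208
```

View pics/w1c.png

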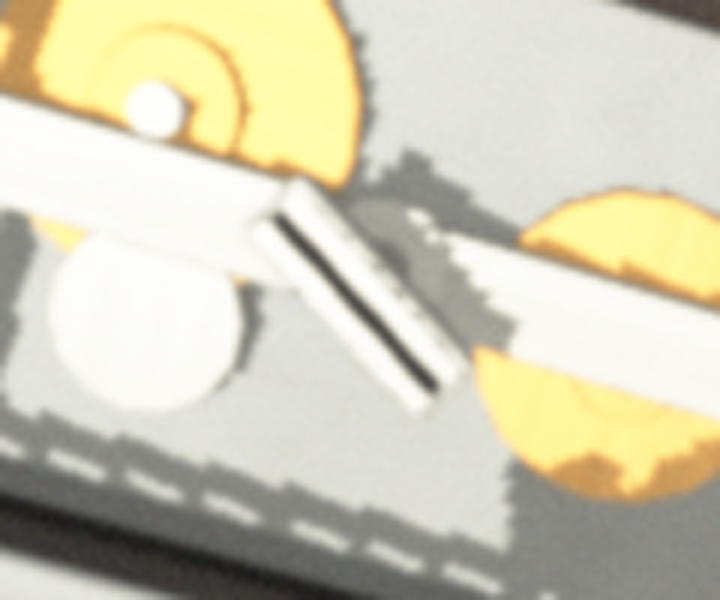

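```bash
python3 -m creep '[[0.42,-0.315,0,0,0.4],[0.42,-0.315,0,0,0.4],[0,0,0.3,-1,0.4],[0,0,0.3,-1,0.4],[0,0,0.3,-1,0.4],[0,0,0.3,-1,0.4],[0,0,0.3,-1,0.4],[0,0,0.3,-1,0.4],[0,0,0,-1,0.4],[0,0,0,-0.1,0.4],[0,0,0,0,0.4]]'
python3 look.py w2 stud_head
```

```text
time: 4.1
tool_pos: [0.5311, -0.178, 0.1416]
tcp_rot: [2.643, 1.698, 0.0]
wrist_force: [-0.1, -0.6, 0.2]
width: 0.402
grip_force: 0.0
4.15 [ 0.5312 -0.1779  0.1417] [2.6421 1.6986 0.0006] [0.3589 0.1542 0.3249] 0.39812917537714765
stud_head 0.59 [314.9, 225.7, 333.8, 286.0] ((321.0, 255.5), (57.0, 18.0), 90.0)
```

View pics/w2.png

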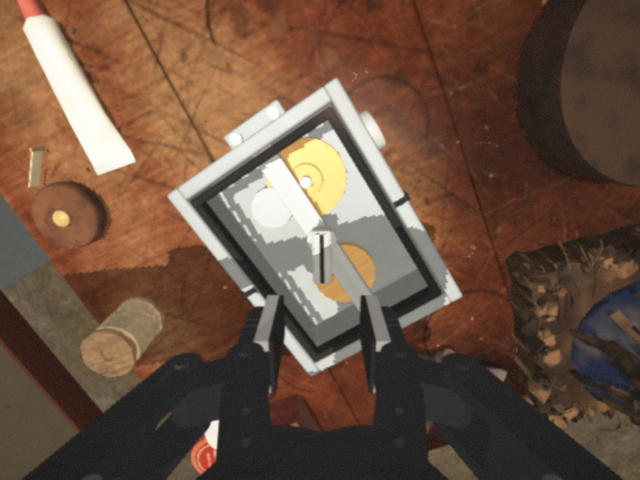

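```bash
python3 - <<'E'
from h import *
np.set_printoptions(precision=4,suppress=True)
a=np.load('pics/w1.npy',allow_pickle=True).item();c=np.load('pics/w2.npy',allow_pickle=True).item()
print(tri([(a,(284.4,170.4)),(c,(321.5,258.5))]), atz(c,[(321.5,258.5)],.079))
H=atz(c,[(321.2,233),(321.8,284)],.079);d=H[0]-H[1];print(np.arctan2(d[1],d[0]),np.linalg.norm(d))
N=atz(c,[(251,292),(401,200)],.06);d=N[1]-N[0];print(N,N.mean(0),np.arctan2(d[1],d[0]))
P=atz(c,[(333,81),(461,294),(315,375),(170,195)],.06);d=np.roll(P,-1,0)-P;print(P.mean(0),np.linalg.norm(d,axis=1),np.degrees(np.arctan2(d[:,1],d[:,0])))
print(tri([(a,(307,97)),(c,(401,200))]))
E
```

```text
[ 0.5301 -0.1778  0.0763] [[ 0.5307 -0.1768  0.079 ]]
1.1532838933867957 0.03417045866474645
[[ 0.4719 -0.1864  0.06  ]
 [ 0.5907 -0.1682  0.06  ]] [ 0.5313 -0.1773  0.06  ] 0.15182874284285988
[ 0.5314 -0.1771  0.06  ] [0.1654 0.1246 0.1678 0.1233] [ -80.8984 -170.5887   98.669     8.3274]
[ 0.5907 -0.1701  0.0541]
```

```bash
python3 -m creep '[[0,0,0.5,0,0.35],[0,0,0.5,0,0.35],[0,0,0.5,0,0.35],[0,0,0.15,0,0.35],[0,0,0,0,0],[0,0,0,0,0],[0,0,0,0,0],[0,0,0,0,0]]' 40
```

```text
time: 5.2
tool_pos: [0.5312, -0.1773, 0.0589]
tcp_rot: [2.64, 1.701, 0.0]
wrist_force: [1.1, -0.5, -6.3]
width: 0.129
grip_force: 42.2
```

```bash
python3 -m creep '[[0,0,0,0.5,0],[0,0,0,1,0],[0,0,0,1,0],[0,0,0,1,0],[0,0,0,1,0],[0,0,0,1,0],[0,0,0,1,0],[0,0,0,1,0],[0,0,0,1,0],[0,0,0,1,0],[0,0,0,0.5,0],[0,0,0,0,0],[0,0,0,0,0],[0,0,0,0,0.35],[0,0,0,0,0.35],[0,0,0,0,0.35]]'
```

```text
time: 7.2
tool_pos: [0.5315, -0.1772, 0.0595]
tcp_rot: [3.133, 0.228, 0.001]
wrist_force: [-0.2, -0.1, -0.5]
width: 0.349
grip_force: 0.0
```

```bash
python3 -m creep '[[0,0,-0.6,0,0.4],[0,0,-1,0,0.4],[0,0,-0.6,0,0.4],[0,0,0,0,0.4],[0,0,0,0,0.4]]'
python3 look.py w3 stud_head
```

```text
time: 7.82
tool_pos: [0.5305, -0.177, 0.168]
tcp_rot: [-3.133, -0.227, 0.002]
wrist_force: [-1.3, 0.8, -0.4]
width: 0.402
grip_force: 0.0
7.875 [ 0.53   -0.1768  0.1672] [-3.1321 -0.2273  0.0038] [-0.2275  0.4691  0.1547] 0.39909483073008767
stud_head 0.91 [317.2, 216.2, 333.0, 266.3] ((323.5, 240.0), (50.0, 17.0), 90.0)
```

View pics/w3.png

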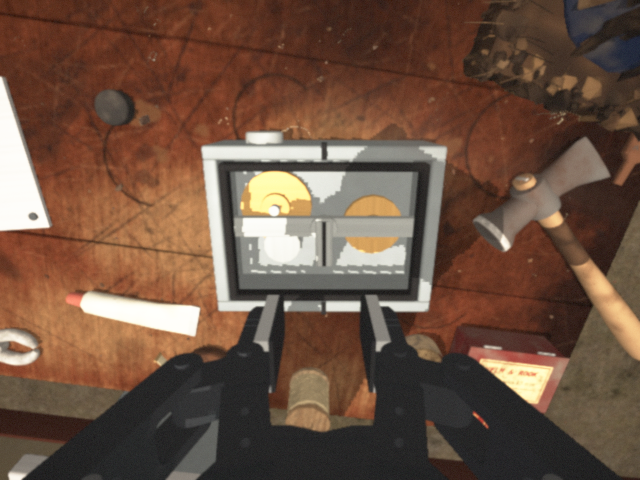

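```bash
python3 -m creep '[[0.07,-0.45,-0.1,0,0.5],[0.13,-0.95,-0.1,0,0.5],[0.13,-0.95,-0.1,0,0.5],[0.13,-0.95,-0.1,0,0.5],[0.13,-0.95,0,0,0.5],[0.13,-0.95,0,0,0.5],[0.13,-0.95,0,0,0.5],[0.07,-0.5,0,0,0.5],[0,0,0,-1,0.5],[0,0,0,-1,0.5],[0,0,0,-1,0.5],[0,0,0,-1,0.5],[0,0,0,-1,0.5],[0,0,0,-1,0.5],[0,0,0,-1,0.5],[0,0,0,-1,0.5],[0,0,0,-1,0.5],[0,0,0,-1,0.5]]'
python3 look.py w4 cover cover_handle
python3 -m creep '[[0,0,0.2,-1,0.5],[0,0,0.2,-1,0.5],[0,0,0.2,-1,0.5],[0,0,0.2,-1,0.5],[0,0,0.2,-1,0.5],[0,0,0,-1,0.5],[0,0,0,-0.3,0.5],[0,0,0,0,0.5],[0,0,0,0,0.5]]'
python3 look.py w5 cover cover_handle
python3 -c "
import cv2,numpy as np
a=cv2.imread('pics/w4.png');b=cv2.imread('pics/w5.png')
cv2.imwrite('pics/w45.png',np.vstack([a[20:320,:],b[20:320,:]]))"
```

```text
time: 10.18
tool_pos: [0.5275, 0.1581, 0.1867]
tcp_rot: [-2.637, -1.705, 0.005]
wrist_force: [-0.0, 0.8, 0.0]
width: 0.5
grip_force: 0.0
10.225 [0.5275 0.1581 0.1867] [-2.6346 -1.7091  0.0053] [-0.6084 -0.275   0.2986] 0.5032474303302887
cover 0.81 [212.8, 85.6, 422.7, 304.8] ((317.43408203125, 200.4566192626953), (181.77899169921875, 141.95028686523438), 55.145545959472656)
cover 0.62 [366.1, 414.5, 488.6, 480.0] ((450.7063293457031, 458.418212890625), (75.66510772705078, 33.29020690917969), 52.4314079284668)
cover_handle 0.93 [215.0, 87.4, 426.3, 301.5] ((316.6304626464844, 200.52468872070312), (180.64332580566406, 141.5101776123047), 55.7131233215332)
time: 11.45
tool_pos: [0.5287, 0.1584, 0.1389]
tcp_rot: [1.985, 2.435, 0.0]
wrist_force: [0.1, -0.9, 0.3]
width: 0.497
grip_force: 0.0
11.5 [0.5288 0.1584 0.1389] [1.9849 2.4349 0.0004] [ 0.4711  0.334  -0.0169] 0.4997862920790447
cover 0.96 [236.9, 112.3, 406.7, 310.3] ((322.0, 212.0), (198.0, 170.0), 90.0)
cover 0.65 [39.1, 41.2, 128.1, 262.4] ((89.61776733398438, 149.45738220214844), (220.82029724121094, 83.4569320678711), 86.05481719970703)
cover_handle 0.72 [237.9, 114.2, 407.0, 312.1] ((322.84332275390625, 212.08016967773438), (198.6674041748047, 170.140869140625), 89.46949768066406)
```

View pics/w45.png

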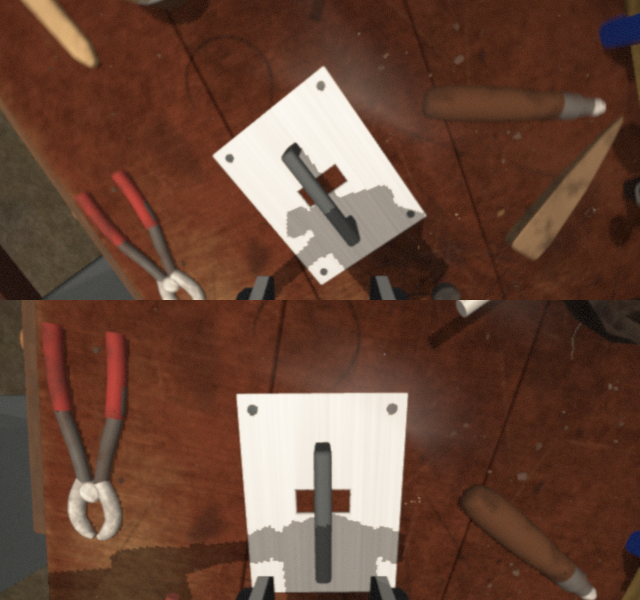

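```bash
python3 - <<'E'
from h import *
np.set_printoptions(precision=4,suppress=True)
a=np.load('pics/w4.npy',allow_pickle=True).item();c=np.load('pics/w5.npy',allow_pickle=True).item()
P=atz(c,[(237,114),(407,113),(396,311),(246,311)],.004);d=np.roll(P,-1,0)-P;print(P,P.mean(0),np.linalg.norm(d,axis=1),np.degrees(np.arctan2(d[:,1],d[:,0])))
print('open',atz(c,[(323,220.5)],.004))
P=atz(c,[(323,164),(323,302)],.054);d=P[0]-P[1];print(P,P.mean(0),np.linalg.norm(d),np.degrees(np.arctan2(d[1],d[0])))
P=atz(a,[(323,87),(425,235),(322,304),(214,175)],.004);d=np.roll(P,-1,0)-P;print(P.mean(0),np.linalg.norm(d,axis=1),np.degrees(np.arctan2(d[:,1],d[:,0])))
p=tri([(a,(290,166)),(c,(323,164))]);print(p)
s=bot.read_state();R=cv2.Rodrigues(s['tcp_rot'])[0];print(np.degrees(np.arctan2(R[1,0],R[0,0])))
E
```

```text
[[0.4499 0.2304 0.004 ]
 [0.5723 0.2563 0.004 ]
 [0.6087 0.0947 0.004 ]
 [0.4785 0.0679 0.004 ]] [0.5273 0.1623 0.004 ] [0.1251 0.1657 0.133  0.165 ] [  11.9509  -77.292  -168.3804   99.9749]
open [[0.5284 0.1633 0.004 ]]
[[0.5178 0.2137 0.054 ]
 [0.5377 0.1178 0.054 ]] [0.5277 0.1658 0.054 ] 0.09792389128694125 101.69517283626108
[0.5286 0.1623 0.004 ] [0.1642 0.1244 0.1653 0.1238] [ -77.4257 -167.0005  102.3681   12.5203]
[0.5189 0.2092 0.0168]
101.65618159307913
```

```bash
python3 -m creep '[[0.08,0,0.4,0,0.5],[0,0,0.6,0,0.5],[0,0,0.6,0,0.5],[0,0,0.4,0,0.5],[0,0,0.2,0,0.5],[0,0,0,0,0],[0,0,0,0,0],[0,0,0,0,0],[0,0,0,0,0],[0,0,0,0,0]]' 80
```

```text
time: 12.85
tool_pos: [0.5287, 0.1625, 0.0298]
tcp_rot: [1.983, 2.435, 0.002]
wrist_force: [-0.8, 0.1, 3.4]
width: 0.124
grip_force: 78.9
```

```bash
python3 -m creep '[[0,0,-0.3,0,0],[0,0,-0.8,0,0],[0,0,-0.9,0,0],[0,0,-0.8,0,0],[0,0,-0.4,0,0],[0,0,0,0,0],[0,0,0,0,0]]'
python3 look.py w6 cover
```

```text
time: 13.72
tool_pos: [0.5267, 0.162, 0.1875]
tcp_rot: [-1.983, -2.435, 0.003]
wrist_force: [0.5, 0.4, -3.0]
width: 0.122
grip_force: 78.4
13.775 [0.5264 0.162  0.187 ] [-1.9825 -2.4346  0.0041] [ 1.4554 -0.1501 -3.8152] 0.12210410875150438
cover 0.9 [181.2, 117.3, 462.6, 431.2] ((322.0, 275.0), (310.0, 278.0), 90.0)
```

View pics/w6.png

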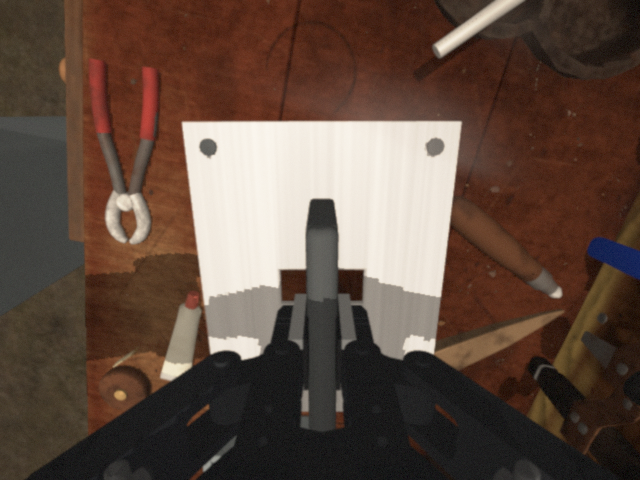

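```bash
python3 - <<'E'
from h import *
np.set_printoptions(precision=4,suppress=True)
c=np.load('pics/w6.npy',allow_pickle=True).item()
s=bot.read_state();R=cv2.Rodrigues(s['tcp_rot'])[0];t=s['tool_pos'];print(s['time'],t,R[:,2])
for z in (t[2]-.0258,):
    P=atz(c,[(183,122),(461,122),(279.5,269),(364.5,269),(208,147),(435,147)],z); print((P-t)@R*1000)
im=cv2.imread('pics/w6.png');print([im[r,295].mean() for r in range(262,276)],[im[262+8,x].mean() for x in range(274,286)])
E
```

```text
13.825 [0.5264 0.1619 0.1868] [-0.0034 -0.0009 -1.    ]
[[ 82.627  -62.7813  26.0067]
 [ 82.6803  62.8895  25.5599]
 [ 10.2296 -21.8262  25.8757]
 [ 10.2858  22.1004  25.7195]
 [ 71.5871 -52.5427  25.9725]
 [ 71.644   52.2291  25.6   ]]
[np.float64(226.33333333333334), np.float64(224.66666666666666), np.float64(226.0), np.float64(225.33333333333334), np.float64(226.0), np.float64(221.66666666666666), np.float64(200.0), np.float64(133.66666666666666), np.float64(64.66666666666667), np.float64(40.333333333333336), np.float64(39.0), np.float64(39.333333333333336), np.float64(41.0), np.float64(29.666666666666668)] [np.float64(238.0), np.float64(237.66666666666666), np.float64(231.33333333333334), np.float64(217.66666666666666), np.float64(193.0), np.float64(160.33333333333334), np.float64(117.0), np.float64(91.66666666666667), np.float64(85.33333333333333), np.float64(80.0), np.float64(72.33333333333333), np.float64(73.33333333333333)]
```

```bash
python3 -m creep '[[-0.4,-0.08,0,0,0],[-0.84,-0.16,0,0,0],[-0.84,-0.16,0,0,0],[-0.84,-0.16,0,0,0],[-0.84,-0.16,0,0,0],[-0.84,-0.16,0,0,0],[-0.84,-0.16,0,0,0],[-0.84,-0.16,0,0,0],[-0.39,-0.08,0,0,0],[0,0,0,0.57,0],[0,0,0,0,0],[0,0,0,0,0],[0,0,0,0,0]]'
python3 - <<'E'
from h import *
np.set_printoptions(precision=4,suppress=True)
c=np.load('pics/w3.npy',allow_pickle=True).item()
im=cv2.imread('pics/w3.png').mean(2)
print('notch rows',[ (x,im[148:156,x].mean().round()) for x in range(318,331)],[(x,im[302:309,x].mean().round()) for x in range(318,331)])
N=atz(c,[(324,306),(324,151)],.06);d=N[1]-N[0];print(N.mean(0),np.arctan2(d[1],d[0]))
P=atz(c,[(203,149),(446,147),(429,311),(219,311)],.06);d=np.roll(P,-1,0)-P;print(P.mean(0),np.linalg.norm(d,axis=1),np.degrees(np.arctan2(d[:,1],d[:,0])))
H=atz(c,[(323.3,220),(323.6,265)],.079);d=H[0]-H[1];print('head',H.mean(0),np.arctan2(d[1],d[0]))
s=bot.read_state();R=cv2.Rodrigues(s['tcp_rot'])[0];print(s['time'],s['tool_pos'],np.arctan2(R[1,0],R[0,0]),R[:,2])
c=bot.read_camera('side');save(c,'s1')
E
```

```text
time: 15.45
tool_pos: [0.5326, -0.1768, 0.1887]
tcp_rot: [-2.051, -2.38, 0.0]
wrist_force: [-0.2, 0.1, -3.1]
width: 0.124
grip_force: 78.4
notch rows [(318, np.float64(233.0)), (319, np.float64(233.0)), (320, np.float64(224.0)), (321, np.float64(166.0)), (322, np.float64(95.0)), (323, np.float64(64.0)), (324, np.float64(61.0)), (325, np.float64(66.0)), (326, np.float64(102.0)), (327, np.float64(171.0)), (328, np.float64(220.0)), (329, np.float64(232.0)), (330, np.float64(233.0))] [(318, np.float64(162.0)), (319, np.float64(171.0)), (320, np.float64(164.0)), (321, np.float64(124.0)), (322, np.float64(78.0)), (323, np.float64(61.0)), (324, np.float64(68.0)), (325, np.float64(117.0)), (326, np.float64(191.0)), (327, np.float64(219.0)), (328, np.float64(224.0)), (329, np.float64(224.0)), (330, np.float64(224.0))]
[ 0.5313 -0.1776  0.06  ] 0.14730298849244378
[ 0.53   -0.1779  0.06  ] [0.1664 0.1278 0.1683 0.1265] [ -81.208  -171.2557   98.3617    7.8863]
head [ 0.5312 -0.1771  0.079 ] 0.15307572738602337
15.45 [ 0.5326 -0.1768  0.1887] 1.7190315989583367 [-0.0002  0.0002 -1.    ]
```

```bash
python3 -m creep '[[-0.01,-0.034,0.4,0,0],[0,0,0.5,0,0],[0,0,0.37,0,0],[0,0,0,0,0],[0,0,0,0,0],[0,0,0,0,0]]'
```

```text
time: 16.25
tool_pos: [0.5321, -0.1784, 0.1266]
tcp_rot: [2.051, 2.377, 0.001]
wrist_force: [0.5, 0.8, -2.8]
width: 0.119
grip_force: 78.3
```

```bash
python3 -m creep '[[0.01,-0.015,0.15,0,0],[0,0,0.2,0,0],[0,0,0.15,0,0],[0,0,0,0,0],[0,0,0,0,0]]'
python3 - <<'E'
from h import *
c=bot.read_camera('side');save(c,'s2');cv2.imwrite('pics/s2c.png',cv2.resize(c['pixels'][140:260,270:430,::-1],(800,600),interpolation=cv2.INTER_CUBIC))
E
```

```text
time: 16.88
tool_pos: [0.5303, -0.1776, 0.1002]
tcp_rot: [-2.052, -2.378, 0.0]
wrist_force: [-0.8, 0.1, -2.5]
width: 0.123
grip_force: 78.3
```

View pics/s2c.png

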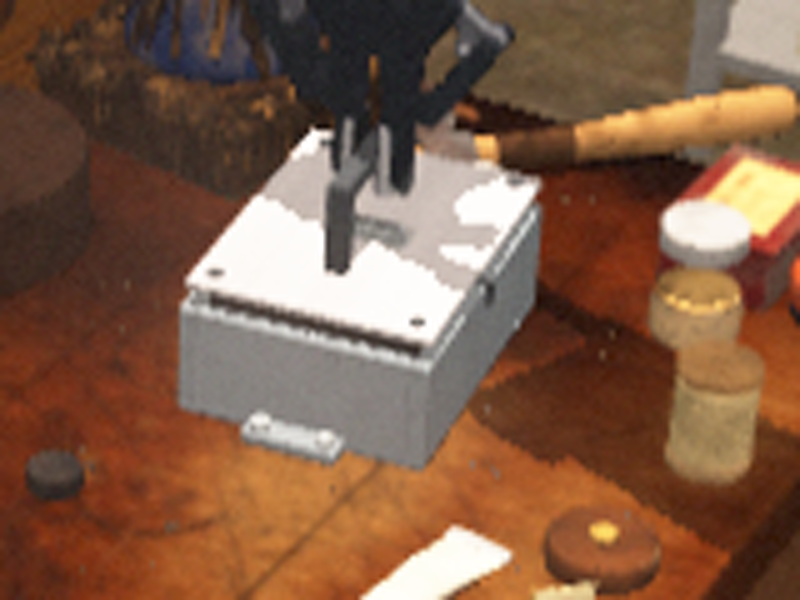

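The view shows the cover square over the rim, with the head standing in the opening at crop pixel (380,230). Next I press it down.

```bash
python3 -m creep '[[0,0,0.07,0,0],[0,0,0.07,0,0],[0,0,0.03,0,0],[0,0,0,0,0],[0,0,0,0,0]]'
```

```text
time: 17.55
tool_pos: [0.5304, -0.1777, 0.0921]
tcp_rot: [2.052, 2.378, 0.0]
wrist_force: [-1.3, 0.5, 0.4]
width: 0.123
grip_force: 78.8
```

```bash
python3 -m creep '[[0,0,0.03,0,0],[0,0,0.03,0,0],[0,0,0,0,0],[0,0,0,0,0]]'
```

```text
time: 18.05
tool_pos: [0.5305, -0.1777, 0.0898]
tcp_rot: [2.052, 2.378, 0.0]
wrist_force: [-3.6, 0.8, 7.1]
width: 0.118
grip_force: 79.7
```

```bash
python3 -m creep '[[0,0,0.02,0,0],[0,0,0.01,0,0],[0,0,0,0,0],[0,0,0,0,0]]'
```

```text
time: 18.55
tool_pos: [0.5305, -0.1777, 0.0897]
tcp_rot: [2.052, 2.378, 0.0]
wrist_force: [-7.7, 2.0, 15.3]
width: 0.123
grip_force: 80.9
```

```bash
python3 -m creep '[[0,0,0,0,0],[0,0,0,0,0],[0,0,0,0,0],[0,0,0,0,0]]'
python3 - <<'E'
from h import *
c=bot.read_camera('side');cv2.imwrite('pics/s3c.png',cv2.resize(c['pixels'][155:235,295:395,::-1],(750,600),interpolation=cv2.INTER_CUBIC))
E
```

```text
time: 19.05
tool_pos: [0.5305, -0.1777, 0.0898]
tcp_rot: [2.052, 2.378, 0.0]
wrist_force: [-6.1, 3.3, 15.1]
width: 0.121
grip_force: 80.9
```

View pics/s3c.png

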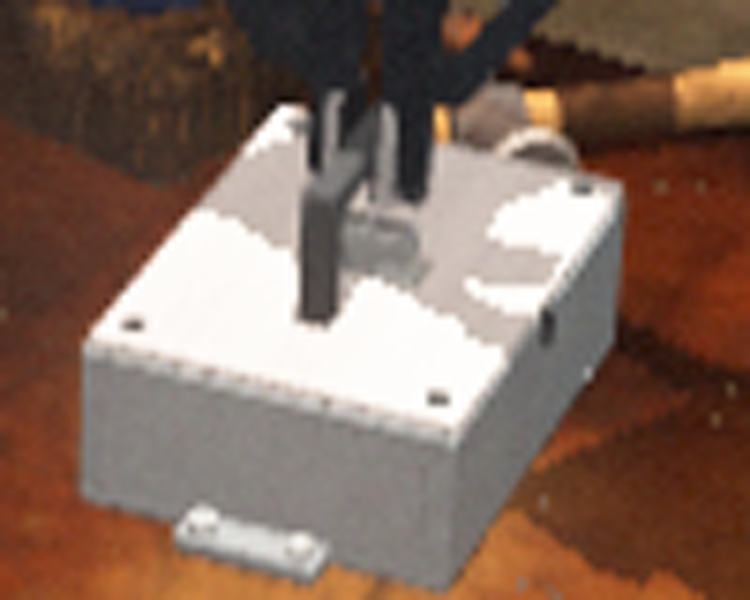

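The cover sits flush on the rim: no gap shows along the near edge from (85,345) to (455,440), and the head is up through the opening. I'm handing it in.

```bash
python3 -c "
from workcell import bot
print(bot.finish_job())"
```

```text
the job is handed in; nothing more can be done
None
```

The fastener's slot is lined up with the notches, and the cover is pressed flush onto the rim with the head through its opening, still gripped by its handle; I handed the job in at about 19 s, and no verdict came back.

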